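# Unclamp the push block and hang it on the free peg

### The job

The plywood push block has been sanded in the holding fixture. Push the toggle clamp's handle over until the clamp is fully open while the block still stands in its slot, then lift the block out and hang it by its hole on the empty peg, hanging upright and still, and leave the clamp open. Do not let the block fall or tip over, and leave the glue bottle, the offcut and the screwdriver where they are.

Things in the scene. Friction and masses are not known exactly. Their poses are not given: they have to be found in the camera images.
- block_center (a point): Centre of the push block: a pale plywood board 15 mm thick standing on edge, 125 mm high, 0.1 to 0.2 kg, an upside-down T: a foot 170 mm long and 50 mm high, and on its middle a neck 60 mm long up to the top. Own axes: z up, y along the foot, x through the thickness. Pinch it across the thickness at the neck's top, within the top 34 mm: that keeps fingers clear of hole and peg.
- slot (a point): Middle of the slot's floor in the holding fixture, a wooden board with two dark cleats; 18 mm above the bench. The block stands here in the slot, which is 18 mm wide and 22 mm deep, and lifts straight up out of it.
- block_hole (a point): Centre of the round through hole in the push block's neck: 26 mm diameter, axis across the thickness (own x), on the mid line, 62 mm above the underside and 63 mm below the top. Both faces are alike; the centre of mass is on the mid line, below the hole.
- clamp (a joint): Toggle clamp's angle: 0 = closed (steel arm level, its rubber pad on the foot's shoulder, handle upright), 1.5 rad = fully open at its stop (arm upright, handle level, pointing away from the block). It starts closed or up to 0.08 loose. Friction holds it where it is left; about 3 N at the handle's end moves it.
- clamp_pivot (a point): Pivot of the toggle clamp, 75 mm above the bench, on the block's mid plane beyond one end of its foot, 125 mm from the block's middle. Its axis is level, along the block's thickness. From here the arm reaches 68 mm towards the block and the handle rises 102 mm. Steel cheeks beside it reach 10 mm above it.
- clamp_handle_end (a point): End of the clamp's handle, a black round grip of 18 mm diameter covering the last 68 mm; the end is 102 mm from the pivot. To open, push it away from the block, so that it swings over and down.
- peg_root (a point): The empty peg (a dark dowel of 12 mm diameter on a free-standing wooden post) where it leaves the post's front face, on the peg's axis, 170 mm above the bench. The post is 50 mm wide and 40 mm deep, its top 10 mm above this point; its foot is a board 130 x 130 x 18 mm.
- peg_tip (a point): Free end of the empty peg, on its axis, 80 mm from the root; the peg rises slightly, 8 mm from root to tip.
- post: The wooden post with the empty peg, fixed; origin under the post's centre on the bench; z up; the peg sticks out along its -x, the root is 20 mm from the origin's vertical.
- used_peg_tip (a point): Free end of the peg on the other, alike post, which carries a steel scraper plate (60 x 110 x 3 mm, fixed); keep off it.
- glue_c (a point): Middle of the standing white glue bottle, 56 mm diameter, 150 mm high; a bystander.
- offcut_c (a point): Centre of the lying wooden offcut, 110 x 45 x 30 mm; a bystander.
- driver_grip (a point): Handle of the lying screwdriver, a bystander.
There are look-alikes about, which are no part of the job. Leave any red look-alike of the post alone.

How it is judged (in metres and radians):
On the way, in this order (a step that is already met when the one before it is completed fails the run):
1. the clamp is swung open while the block still stands in its slot (value of joint clamp above 1.25 rad and height (world z) of block_hole below 0.09 m and angle between block_center's own z axis and vertical below 0.15 rad), for 0.2 s.
2. the block's hole is on the empty peg (x of block_hole in the frame of post between -0.095 and -0.025 m and y of block_hole in the frame of post between -0.012 and 0.012 m and z of block_hole in the frame of post between 0.145 and 0.185 m), for 0.2 s.
At the end, for the whole second after the job is handed in: The block hangs on the empty peg: hole centre within 12 mm sideways of the peg and at least 5 mm from the post and from the peg's end, upright within 0.25 rad, hole along the peg within 0.5 rad, its weight on the post, released, at rest; clamp open beyond 1.25 rad (all of step 2 and angle between block_center's own z axis and vertical below 0.25 rad and angle between the x axis of block_hole and the x axis of post, either way round below 0.5 rad and contact force between block and post above 0.4 N and linear speed of block below 0.03 m/s and angular speed of block below 0.3 rad/s and value of joint clamp above 1.25 rad); the robot touches nothing.
It fails at once if the block fell or tipped over (more than 0.9 rad) (angle between block_center's own z axis and vertical above 0.9 rad).
It fails at once if the glue bottle was moved more than 40 mm (distance of glue_c from where it was at the start of the episode above 0.04 m).
It fails at once if the offcut was moved more than 40 mm (distance of offcut_c from where it was at the start of the episode above 0.04 m).
It fails at once if the screwdriver was moved more than 40 mm (distance of driver_grip from where it was at the start of the episode above 0.04 m).
It also fails if it takes over 64 s, if anything falls off the work surface, if the arm or the gripper's body presses on something with over 40 N, if the wrist force passes 120 N, or if a joint passes its speed limit or range.

### The arm

A 7-joint arm with a two-finger parallel gripper is mounted at the origin on the work surface. World frame = base frame: x ahead of the robot, y to its left, z up, the work surface at z = 0. Lengths are in m, angles in degrees, forces in N, time in s.
With the tool pointing down it reaches from about 0.425 to 0.875 m from the base axis. Payload 4.7 kg.
Tool frame: the origin (TCP) lies between the finger pads; the fingertips stand 19 mm ahead of it and the grasp point (between the pads) is the TCP; x points along the fingers, z is the direction in which the jaws open and shut, and the axes are right-handed (so a half turn about x gives the same grasp; the last joint's range is limited). The gripper opens to 87 mm and grips with 3 to 60 N. Pads are 19 mm wide; open, the fingers measure 117 mm over their backs; the gripper's body (75 mm by 190 mm) begins 51 mm behind the grasp point.
Start: joints at [66.412, 18.392, -4.016, 83.108, 1.295, 78.541, -3.26], TCP at [0.268, -0.592, 0.242] pointing down, gripper open.
Joint ranges: [-163.93, 163.93], [-17.29, 119.83], [-79.2, 71.16], [3.27, 140.29], [-89.18, 269.18], [5.43, 117.66], [-154.24, 154.24]. Speed limits (degrees/s): [147.25, 147.25, 180, 180, 180, 180, 180].

### API

Orientations are given as [roll, pitch, yaw] about the fixed x, y, z axes, in that order (R = Rz(yaw) Ry(pitch) Rx(roll)).
In Python, from cell import monitor, read_camera, camera_model, env, regions_of gives the robot as it stands. The module is installed in compiled form; this text tells all that it offers.
- The arm moves only by the tool step_arm, never from a script. Its argument "deltas" is a list of rows, each a list of 5 numbers: the gripper's target within -1 to 1 (fully open at 1, half-way at 0, shut at -1), then the shift along the tool's x, y, z in m, then the turn about the tool's x in degrees. A call has 1 to 12 rows; each row is the pose to reach, as a shift and turn from the pose commanded when the call began, along the tool's axes at that moment; what a row does not reach only later rows make up. A row lasts 1/8 s, in which the tool goes at most 62.5 mm and 10.7 degrees, less where a joint would pass 70% of its speed; a pose out of reach is approached as far as the arm can. A call with a gripper value outside its range is refused whole. The fingers move at their own pace and stop on an object; "newtons" is the grip in N (left out, the last holds). Time passes only in rows, so rows that repeat a pose let the fingers close. It gives the time, the measured TCP pose, the force and the opening at its end, in the units of the state.
- monitor.get_obs(): the state, without advancing time (a new reading comes with each control period).
- read_camera(name): name is "scene" or "top"; returns (picture, depth): 480x640x3 uint8, red, green, blue; 480x640 float32, m along the optical axis (not along the pixel's ray), 0 where there is no reading.
- camera_model(name): a dict with "fx", "fy", "cx", "cy" (pixels), "xyz" and "attitude" of the camera in the world. Camera axes: x right, y down, z forward; pixel columns grow to the right and rows downward; lengths in m; the calibration is good to about 2 mm. A picture is of the moment at which its call begins. camera_model takes no time and is no camera call.
- env.sign_off(): hands the job in, once; it reports no verdict.
Trained networks look in the newest picture that a camera, given by its name, has taken for a name from the list of things; names that differ only in an ending like _2 or _b are one class to them, and where a whole thing is asked for, a point or a joint stands for the part that bears it (a point fixed in the world has none). Each returns a list of dicts, best first, with "p" (0 to 1); they miss things now and then, are a little off and sometimes report something else, mostly with a low value. They report only what shows in the picture. A call takes as long as a camera call. They do not tell look-alikes from the thing itself.
- regions_of(camera, thing): "pixels" (480x640 bool, what is visible of it) and "pixel" ([column, row] in pixels, amid what is visible of it).
The state is a dict: "time_s": time; "qpos": joint angles; "joint_velocities": joint speeds; "effort": joint torques, N m; "tool_pos": TCP position; "tool_rot": TCP orientation; "force": force on the tool from outside, world axes, zero at the start; "wrist_torque": the same for the moment, N m; "grip_width": finger opening in m.
Only numpy, scipy, OpenCV 4.12 (cv2) and the standard library are available. Lean on these libraries where they do the work, as an engineer would, in place of code of your own. Each camera call takes 0.05 s, during which the arm holds its last target. There are 200 camera calls.

## Working session

There is one attempt and no reset: what is moved stays moved. The work goes in short steps, Python scripts to look and compute and a tool call to move; the robot and the scene stay as the last step left them, time stands still between calls to the robot, and variables do not carry over. Pictures are saved under pics/ and viewed, about 8 in all and at most 12, crops included, and the job is handed in when it is done.

Besides the shell and the picture viewer there is one more tool, called after ">>>" by a JSON object that holds its "method" and its "body". step_arm: Moves the arm, as the interface text tells. Its arguments: {"type":"object","properties":{"deltas":{"type":"array"},"newtons":{"type":"number"}},"required":["deltas"]}

```bash
mkdir -p pics
cat > h.py <<'E'
import numpy as np, cv2
from scipy.spatial.transform import Rotation as R
from cell import monitor, read_camera, camera_model, env, regions_of
def Rm(a): 
    a=np.array(a,float)
    return a if a.shape==(3,3) else (R.from_quat(a).as_matrix() if a.size==4 else R.from_euler('xyz',a,degrees=True).as_matrix())
def cloud(name,depth):
    m=camera_model(name); v,u=np.mgrid[:480,:640]
    P=np.stack([(u-m['cx'])/m['fx']*depth,(v-m['cy'])/m['fy']*depth,depth],-1)
    return P@Rm(m['attitude']).T+np.array(m['xyz'])
def proj(name,p):
    m=camera_model(name); c=(np.array(p)-m['xyz'])@Rm(m['attitude'])
    return c[...,:2]/c[...,2:]*[m['fx'],m['fy']]+[m['cx'],m['cy']]
E
python3 - <<'E'
from h import *
for n in ['scene','top']:
    print(n,camera_model(n))
    im,d=read_camera(n); cv2.imwrite(f'pics/{n}1.png',im[...,::-1]); np.save(f'{n}.npy',d); P=cloud(n,d)
    for t in ['block_center','clamp','post','clamp_handle_end','glue_c','offcut_c','driver_grip','peg_tip']:
        for r in regions_of(n,t)[:4]:
            m=r['pixels']&(d>0); 
            print(t,round(r['p'],2),np.round(r['pixel']),m.sum(),np.round(np.median(P[m],0),3) if m.any() else '', np.round(np.percentile(P[m],[2,98],axis=0),3).tolist() if m.any() else '')
print(monitor.get_obs())
E
```

```text
scene {'fx': 496.4904916536853, 'fy': 496.4904916536853, 'cx': 315.2313228845351, 'cy': 235.10145930550377, 'xyz': array([1.19870153, 0.67823474, 1.03132551]), 'attitude': array([-137.32195522,   -0.83333957,  133.16437926])}
block_center 0.7 [277. 184.] 949 [ 0.481 -0.127  0.07 ] [[0.451, -0.206, 0.038], [0.51, -0.054, 0.145]]
clamp 0.59 [204. 216.] 274 [ 0.676 -0.233  0.022] [[0.621, -0.245, 0.01], [0.728, -0.224, 0.03]]
clamp 0.53 [240. 168.] 358 [ 0.517 -0.243  0.093] [[0.424, -0.311, 0.002], [0.529, -0.185, 0.179]]
post 0.97 [430. 303.] 3023 [0.528 0.425 0.023] [[0.426, 0.35, 0.008], [0.556, 0.477, 0.183]]
post 0.59 [382. 363.] 3655 [0.731 0.441 0.021] [[0.633, 0.368, 0.01], [0.763, 0.491, 0.183]]
clamp_handle_end 0.69 [240. 168.] 312 [ 0.519 -0.243  0.096] [[0.499, -0.255, 0.073], [0.529, -0.185, 0.178]]
glue_c 0.57 [224. 262.] 861 [0.775 0.    0.089] [[0.748, -0.024, 0.011], [0.793, 0.014, 0.152]]
offcut_c 0.77 [294. 298.] 891 [0.697 0.157 0.03 ] [[0.638, 0.119, 0.001], [0.747, 0.185, 0.035]]
driver_grip 0.62 [203. 217.] 358 [ 0.68  -0.233  0.02 ] [[0.62, -0.247, 0.008], [0.80
[... 1921 characters left out ...]
0.57, -0.027, 0.113]]
{'time_s': 0.9, 'qpos': array([66.41225259, 18.3901448 , -4.01623289, 83.10738462,  1.29537787,
       78.54128855, -3.26010814]), 'joint_velocities': array([-0.0761377 , -0.01121812,  0.03223797,  0.04533595,  0.03606191,
       -0.00399971, -0.01822077]), 'effort': array([-8.39780914e-04, -4.91087580e+01, -4.03828891e-01, -3.12769318e+01,
       -6.37981086e-02,  3.36821505e-02,  4.50832647e-05]), 'tool_pos': array([ 0.26845345, -0.5919938 ,  0.24160819]), 'tool_rot': array([-26.04260495,  89.99294734, -91.64597211]), 'force': array([0.60871373, 0.23496303, 0.50817881]), 'wrist_torque': array([ 0.00348183, -0.00232549,  0.01492092]), 'grip_width': 0.08730275012362175}
```

View pics/scene1.png

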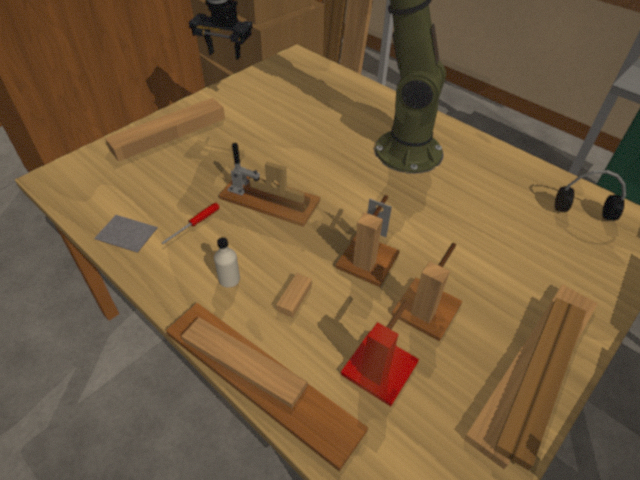

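View pics/top1.png

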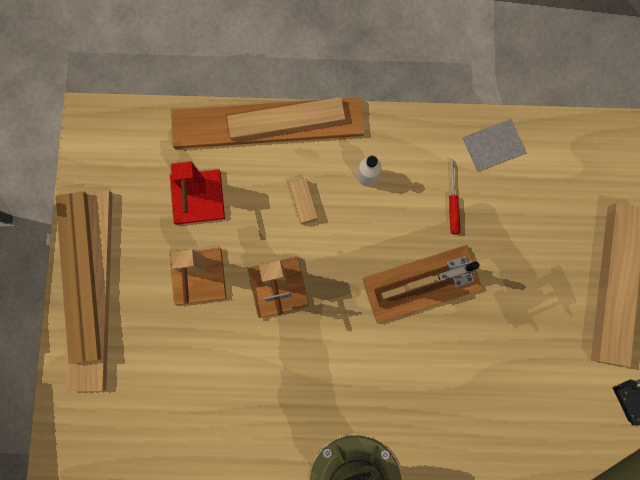

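The scene shows the block in its fixture at (277,184) and the clamp handle at (237,152). The things that could be taken for the empty post, in top pixels, are:
- **(197,277):** wooden, with a bare peg. This is the one I choose.
- **(277,285):** wooden, but it carries the scraper.
- **(197,193):** red look-alike.

Next I measure the geometry and check the choice in a crop.

Run:
```python
from h import *
C={n:cloud(n,np.load(n+'.npy')) for n in ['scene','top']}
def box(P,lo,hi): return P[np.all((P>lo)&(P<hi),-1)]
def rect(Q,t):
    if len(Q)<5: print(t,len(Q));return
    r=cv2.minAreaRect(Q[:,:2].astype(np.float32)*1000); print(t,len(Q),np.round(r[0],1),np.round(r[1],1),round(r[2],1),'zmed',round(float(np.median(Q[:,2])),4))
for n,P in C.items():
    rect(box(P,[.39,.31,.012],[.58,.51,.024]),n+' post base')
    rect(box(P,[.46,.33,.172],[.58,.51,.19]),n+' post top')
    q=box(P,[.36,.33,.155],[.48,.51,.19]); rect(q,n+' peg')
    if len(q)>5: print(np.round(np.percentile(q,[1,99],axis=0),3).tolist())
    rect(box(P,[.40,-.2,.134],[.56,-.03,.155]),n+' neck top')
    rect(box(P,[.40,-.22,.055],[.56,-.03,.155]),n+' block')
    rect(box(P,[.38,-.32,.012],[.60,-.0,.024]),n+' fixture')
    rect(box(P,[.45,-.31,.13],[.58,-.19,.19]),n+' handle')
    rect(box(P,[.45,-.31,.165],[.58,-.19,.19]),n+' handle top')
a=cv2.imread('pics/top1.png')[220:330,150:330]; b=cv2.imread('pics/top1.png')[230:335,350:495]
cv2.imwrite('pics/crop1.png',np.hstack([cv2.resize(a,(400,330),interpolation=2),cv2.resize(b,(400,330),interpolation=2)]))
```

```text
scene post base 1435 [489.5 411.5] [135.8 130.7] 8.9 zmed 0.0189
scene post top 448 [498.2 412.9] [77.9 50.4] 10.2 zmed 0.1805
scene peg 124 [448.1 404.9] [64.7 12.2] 9.9 zmed 0.1806
[[0.418, 0.396, 0.174], [0.479, 0.414, 0.187]]
scene neck top 131 [ 478.9 -132.1] [22.8 60.9] 15.8 zmed 0.143
scene block 896 [ 480.6 -135.9] [ 25.2 181.5] 18.2 zmed 0.0871
scene fixture 1278 [ 488.1 -157.1] [125.7 284.2] 19.9 zmed 0.0189
scene handle 104 [ 522.9 -247.9] [16.3 18.5] 39.6 zmed 0.1583
scene handle top 42 [ 520.4 -248.9] [16.1 16.2] 67.3 zmed 0.176
top post base 1625 [489.2 409.6] [130.6 131.1] 9.1 zmed 0.0172
top post top 466 [496.7 411. ] [75.2 50.4] 7.5 zmed 0.1782
top peg 152 [447.5 402.5] [64.5 12. ] 8.5 zmed 0.1786
[[0.416, 0.393, 0.171], [0.479, 0.411, 0.188]]
top neck top 170 [ 478.9 -134.9] [14.7 61.1] 19.7 zmed 0.1414
top block 503 [ 478.9 -138.1] [ 17.6 177. ] 19.7 zmed 0.0877
top fixture 3065 [ 486.8 -159.2] [120.  281.1] 19.4 zmed 0.0173
top handle 83 [ 519.5 -252.2] [16.2 17.5] 89.9 zmed 0.1717
top handle top 53 [ 519.8 -252.2] [16.2 16.4] 89.9 zmed 0.1742
```

View pics/crop1.png

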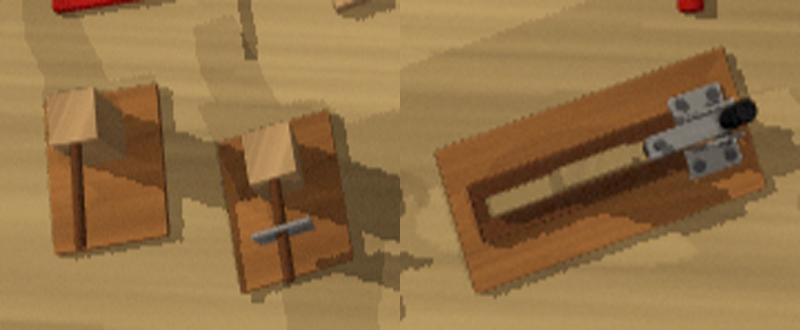

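The crop confirms it: the left post at (197,277) has a bare peg and the right one carries the scraper plate. The clamp is closed, with its handle at the right end of the fixture. Next I work out the push moves.

```bash
cat >> h.py <<'E'
yb=np.radians(19.5); th=np.array([np.cos(yb),np.sin(yb),0]); u=np.array([np.sin(yb),-np.cos(yb),0])
blk=np.array([.4789,-.1345,0]); piv=blk+.125*u+[0,0,.075]
def local(p,o=None):
    o=o or monitor.get_obs(); return np.round((np.array(p)-o['tool_pos'])@Rm(o['tool_rot'])*1000,1)
E
python3 - <<'E'
from h import *
o=monitor.get_obs(); T=Rm(o['tool_rot']); print(np.round(T,3)); z=T[:,2]
print('tool z yaw',np.degrees(np.arctan2(z[1],z[0])))
s=piv-.033*u; 
for h in [.3,.174]: print(local([s[0],s[1],h]))
print('arc u,z from pre')
for d in range(0,100,8):
    f=np.radians(d); c=.08*np.array([np.sin(f),np.cos(f)])+.009*np.array([-np.cos(f),np.sin(f)])
    print(d,np.round((c[0]-.0095+.033)*1000,1),np.round((.075+c[1]+.019-.174)*1000,1))
E
```

```text
[[-0.     0.911  0.413]
 [-0.     0.413 -0.911]
 [-1.    -0.     0.   ]]
tool z yaw -65.6033669922278
[ -58.4  372.8 -238. ]
[  67.6  372.8 -238.1]
arc u,z from pre
0 14.5 0.0
8 25.7 0.5
16 36.9 -0.6
24 47.8 -3.3
32 58.3 -7.4
40 68.0 -12.9
48 76.9 -19.8
56 84.8 -27.8
64 91.5 -36.8
72 96.8 -46.7
80 100.7 -57.2
88 103.1 -68.2
96 104.0 -79.4
```

>>> {"method": "step_arm", "body": {"deltas": [[-1, -0.058, 0, 0, 0], [-1, -0.058, 0.04, -0.025, -10], [-1, -0.058, 0.08, -0.05, -20], [-1, -0.058, 0.13, -0.08, -30], [-1, -0.058, 0.18, -0.115, -40], [-1, -0.058, 0.23, -0.147, -50], [-1, -0.058, 0.28, -0.179, -60], [-1, -0.058, 0.33, -0.21, -70], [-1, -0.058, 0.373, -0.238, -80], [-1, -0.058, 0.373, -0.238, -85], [-1, -0.058, 0.373, -0.238, -85], [-1, -0.058, 0.373, -0.238, -85]]}}

```text
time_s: 2.4
tool_pos: [0.5094, -0.2222, 0.2995]
tool_rot: [-137.9, 90.0, -118.7]
force: [-0.7, 0.3, -0.5]
grip_width: 0.0004
```

Run:
```python
from h import *
o=monitor.get_obs(); T=Rm(o['tool_rot']); print(o['time_s'],o['tool_pos'],o['grip_width']);print(np.round(T,3)); 
s=piv-.033*u; print(local([s[0],s[1],.174]),'u in tool',T.T@u, np.degrees(np.arctan2(T[1,2],T[0,2])))
im,d=read_camera('scene'); P=cloud('scene',d)
cv2.imwrite('pics/c2.png',cv2.resize(im[60:240,150:350,::-1],(640,576),interpolation=2))
```

```text
2.4 [ 0.50938634 -0.2221847   0.29951522] 0.0004116021696432472
[[-0.    -0.329  0.944]
 [-0.     0.944  0.329]
 [-1.    -0.    -0.   ]]
[125.5   0.9   0.6] u in tool [ 2.91753162e-04 -9.99986961e-01  5.09820878e-03] 19.207892872842102
```

View pics/c2.png

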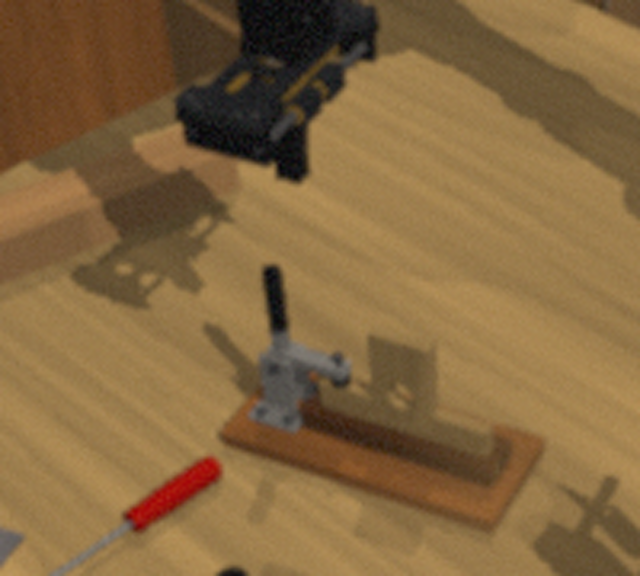

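The closed fingers are above the gap between the neck and the handle, as planned. Now I go down and start the arc.

>>> {"method": "step_arm", "body": {"deltas": [[-1, 0.06, 0, 0, 0], [-1, 0.1, 0, 0, 0], [-1, 0.125, 0, 0, 0], [-1, 0.125, 0, 0, 0], [-1, 0.125, -0.008, 0, 0], [-1, 0.125, -0.0145, 0, 0], [-1, 0.125, -0.02, 0, 0], [-1, 0.125, -0.026, 0, 0], [-1, 0.125, -0.032, 0, 0], [-1, 0.126, -0.037, 0, 0], [-1, 0.127, -0.042, 0, 0], [-1, 0.128, -0.048, 0, 0]]}}

```text
time_s: 3.95
tool_pos: [0.5261, -0.2667, 0.1715]
tool_rot: [-23.8, 90.0, -4.4]
force: [-1.6, 2.2, 3.0]
grip_width: 0.0006
```

>>> {"method": "step_arm", "body": {"deltas": [[-1, 0.002, -0.005, 0, 0], [-1, 0.0045, -0.01, 0, 0], [-1, 0.007, -0.015, 0, 0], [-1, 0.01, -0.02, 0, 0], [-1, 0.0135, -0.0245, 0, 0], [-1, 0.017, -0.029, 0, 0], [-1, 0.021, -0.033, 0, 0], [-1, 0.025, -0.037, 0, 0], [-1, 0.029, -0.0405, 0, 0], [-1, 0.034, -0.0435, 0, 0], [-1, 0.039, -0.0465, 0, 0], [-1, 0.044, -0.049, 0, 0]]}}

```text
time_s: 5.45
tool_pos: [0.5421, -0.3128, 0.1271]
tool_rot: [141.7, 90.0, 161.1]
force: [-0.1, 0.1, 3.8]
grip_width: 0.0002
```

>>> {"method": "step_arm", "body": {"deltas": [[-1, 0.005, -0.002, 0, 0], [-1, 0.01, -0.004, 0, 0], [-1, 0.014, -0.005, 0, 0], [-1, 0.017, -0.006, 0, 0], [-1, 0.019, -0.006, 0, 0], [-1, 0.019, -0.006, 0, 0]]}}

```text
time_s: 6.2
tool_pos: [0.5439, -0.3181, 0.1086]
tool_rot: [140.0, 90.0, 159.4]
force: [-1.6, 2.6, 2.4]
grip_width: 0.0002
```

>>> {"method": "step_arm", "body": {"deltas": [[-1, 0.003, 0, 0, 0], [-1, 0.003, 0, 0, 0], [-1, -0.02, 0, 0, 0], [-1, -0.08, 0, 0, 0], [-1, -0.14, 0, 0, 0], [-1, -0.2, 0, 0, 0], [-1, -0.2, 0.06, 0, 0], [1, -0.2, 0.12, 0, 0], [1, -0.2, 0.18, 0, 0], [1, -0.2, 0.18, 0, 0], [1, -0.2, 0.18, 0, 0]]}}

```text
time_s: 7.58
tool_pos: [0.4841, -0.1497, 0.3086]
tool_rot: [-99.5, 89.9, -80.1]
force: [-0.0, -1.0, 0.5]
grip_width: 0.0324
```

Run:
```python
from h import *
im,d=read_camera('scene'); P=cloud('scene',d)
cv2.imwrite('pics/c3.png',cv2.resize(im[100:240,170:340,::-1],(680,560),interpolation=2))
it,dt=read_camera('top'); Q=cloud('top',dt)
for n,A in (('s',P),('t',Q)):
    q=A.reshape(-1,3); w=q-piv; s=w@u; t=w@th
    for nm,m in (('handle',(s>.045)&(s<.11)&(abs(t)<.02)&(q[:,2]>.05)&(q[:,2]<.2)),):
        a=w[m]; print(n,m.sum(),np.round(np.polyfit(a@u,a[:,2],1),3) if m.sum()>5 else '',np.round((a@u).max(),3) if m.any() else '')
    m=(q[:,2]>.132)&(q[:,2]<.155)&(abs((q-blk)@u)<.06)&(abs((q-blk)@th)<.03)
    if m.sum()>10: r=cv2.minAreaRect((q[m][:,:2]*1000).astype(np.float32)); print('neck',r,np.median(q[m],0))
o=monitor.get_obs(); T=Rm(o['tool_rot']); print(o['time_s'],o['force'],o['tool_pos'],local([*blk[:2],.126]), np.degrees(np.arctan2(T[1,2],T[0,2])))
```

```text
s 98 [0.08  0.005] 0.098
neck ((478.3372497558594, -131.5751953125), (21.512765884399414, 61.33851623535156), 19.503211975097656) [ 0.48096434 -0.12953236  0.14195007]
t 0  
neck ((478.6407470703125, -134.32269287109375), (14.78016471862793, 59.7807731628418), 19.9478816986084) [ 0.47880693 -0.13464687  0.14156443]
7.675 [ 0.18368977  0.72137811 -0.38261367] [ 0.4842647  -0.15045392  0.30821308] [182.2  16.9   0.3] 19.250773308965066
```

View pics/c3.png

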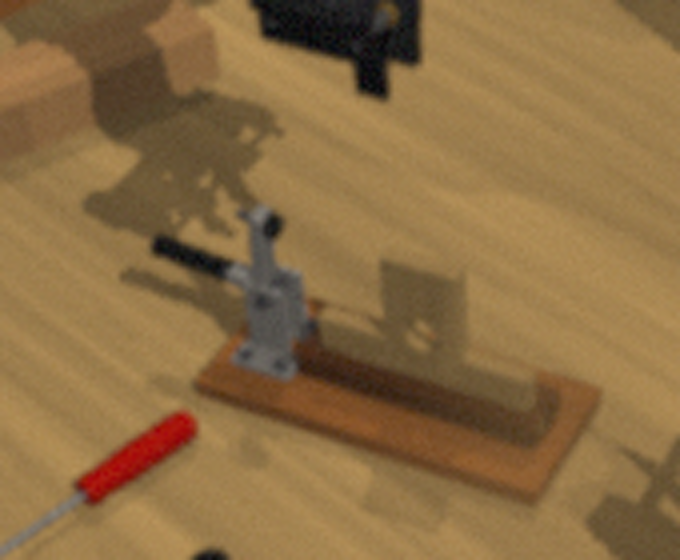

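The clamp is fully open (handle slope about 0.08, arm upright at crop pixel (262,255)) and the block still stands in its slot. Now I grasp the neck top.

>>> {"method": "step_arm", "body": {"deltas": [[1, 0.04, 0.016, 0, 0], [1, 0.08, 0.016, 0, 0], [1, 0.12, 0.016, 0, 0], [1, 0.15, 0.016, 0, 0], [1, 0.17, 0.016, 0, 0], [1, 0.179, 0.016, 0, 0], [1, 0.179, 0.016, 0, 0], [-1, 0.179, 0.016, 0, 0], [-1, 0.179, 0.016, 0, 0], [-1, 0.179, 0.016, 0, 0], [-1, 0.179, 0.016, 0, 0], [-1, 0.179, 0.016, 0, 0]], "newtons": 25}}

```text
time_s: 9.18
tool_pos: [0.479, -0.1335, 0.1296]
tool_rot: [-84.8, 90.0, -65.4]
force: [-0.6, -0.3, 0.9]
grip_width: 0.0446
```

Fingers are still closing.

>>> {"method": "step_arm", "body": {"deltas": [[-1, 0, 0, 0, 0], [-1, 0, 0, 0, 0], [-1, 0, 0, 0, 0], [-1, 0, 0, 0, 0], [-1, 0, 0, 0, 0]], "newtons": 25}}

```text
time_s: 9.8
tool_pos: [0.4789, -0.1335, 0.1295]
tool_rot: [-147.5, 90.0, -128.1]
force: [0.2, -0.4, 0.8]
grip_width: 0.0146
```

>>> {"method": "step_arm", "body": {"deltas": [[-1, -0.008, 0, 0, 0], [-1, -0.02, 0, 0, 0], [-1, -0.035, 0, 0, 0], [-1, -0.06, 0, 0, 0], [-1, -0.09, 0, 0, 0], [-1, -0.13, 0, 0, 0], [-1, -0.17, 0, 0, 0], [-1, -0.2, 0, 0, 0], [-1, -0.21, 0, 0, 0], [-1, -0.21, 0, 0, 0]]}}

```text
time_s: 11.05
tool_pos: [0.479, -0.1334, 0.3398]
tool_rot: [-54.3, 90.0, -34.9]
force: [-0.3, 0.8, -2.7]
grip_width: 0.0147
```

```bash
cat >> h.py <<'E'
yp=np.radians(9); px=np.array([np.cos(yp),np.sin(yp),0]); py=np.array([-np.sin(yp),np.cos(yp),0]); root=np.array([.4955,.411,.170])
E
python3 - <<'E'
from h import *
o=monitor.get_obs(); T=Rm(o['tool_rot']); y=np.degrees(np.arctan2(T[1,2],T[0,2])); print(o['time_s'],o['force'],o['tool_pos'],o['grip_width'],'yaw',y)
p=root-.105*px; print(p,local([p[0],p[1],.34]),local([p[0],p[1],.226]))
E
```

```text
11.05 [-0.2687203   0.79412786 -2.74483896] [ 0.47903868 -0.13339183  0.33982182] 0.014704726768811547 yaw 19.401715422308982
[0.39179272 0.39457438 0.17      ] [-5.00e-01  5.27e+02  9.31e+01] [113.5 527.   93. ]
```

>>> {"method": "step_arm", "body": {"deltas": [[-1, 0, 0.02, 0.007, 0], [-1, 0, 0.06, 0.025, 1], [-1, 0, 0.11, 0.045, 2], [-1, 0, 0.16, 0.06, 3], [-1, 0, 0.21, 0.072, 4], [-1, 0, 0.26, 0.08, 5], [-1, 0, 0.31, 0.086, 6], [-1, 0, 0.36, 0.09, 7], [-1, 0, 0.41, 0.092, 8], [-1, 0, 0.46, 0.093, 9], [-1, 0, 0.5, 0.093, 10], [-1, 0, 0.52, 0.093, 10.4]]}}

```text
time_s: 12.55
tool_pos: [0.3899, 0.3912, 0.3384]
tool_rot: [168.1, 89.8, 177.4]
force: [0.9, 0.0, -1.8]
grip_width: 0.0149
```

>>> {"method": "step_arm", "body": {"deltas": [[-1, 0, 0, 0, 0], [-1, 0, 0, 0, 0], [-1, 0, 0, 0, 0]]}}

```text
time_s: 12.92
tool_pos: [0.3946, 0.3868, 0.3392]
tool_rot: [-95.3, 89.9, -86.4]
force: [0.3, 0.6, -2.3]
grip_width: 0.0148
```

Run:
```python
from h import *
o=monitor.get_obs(); T=Rm(o['tool_rot']); y=np.degrees(np.arctan2(T[1,2],T[0,2])); print(o['time_s'],o['force'],o['tool_pos'],o['grip_width'],'yaw',y)
p=root-.105*px; print(local([p[0],p[1],.226]))
for n in ['scene','top']:
    im,d=read_camera(n); q=cloud(n,d).reshape(-1,3); np.save(n+'2.npy',d)
    cv2.imwrite(f'pics/{n}4.png',im[...,::-1])
    w=q-o['tool_pos']; m=(abs(w@py)<.12)&(abs(w@px)<.03)&(w[:,2]<-.07)&(w[:,2]>-.13)
    a=q[m]; r=cv2.minAreaRect((a[:,:2]*1000).astype(np.float32)); print(n,m.sum(),r,'foot py extents',np.percentile(w[m]@py,[1,99]),'px',np.percentile(w[m]@px,[1,50,99]),a[:,2].min())
```

```text
12.925 [ 0.28183237  0.56720242 -2.33352089] [0.39457928 0.38675435 0.33922074] 0.01476147246283606 yaw 8.876319370615569
[113.2   8.3  -1.5]
scene 1036 ((401.289794921875, 388.4208068847656), (17.920196533203125, 170.54843139648438), 12.77911376953125) foot py extents [-0.08294031  0.08494821] px [0.00284094 0.00702062 0.01044344] 0.22620618664063374
top 64 ((394.4974060058594, 337.34100341796875), (14.568907737731934, 80.12262725830078), 19.623977661132812) foot py extents [-0.08693881 -0.00865662] px [-0.00839435 -0.00794532  0.00644282] 0.22561611686440997
```

>>> {"method": "step_arm", "body": {"deltas": [[-1, 0.03, 0.007, -0.003, 0], [-1, 0.06, 0.007, -0.003, 0], [-1, 0.09, 0.007, -0.003, 0], [-1, 0.108, 0.007, -0.003, 0], [-1, 0.113, 0.007, -0.003, 0], [-1, 0.113, 0.007, -0.003, 0], [-1, 0.113, 0.007, -0.003, 0]]}}

```text
time_s: 13.9
tool_pos: [0.3904, 0.395, 0.2276]
tool_rot: [31.3, 89.9, 40.3]
force: [0.3, -0.4, -1.6]
grip_width: 0.0144
```

Run:
```python
from h import *
o=monitor.get_obs(); T=Rm(o['tool_rot']); print(o['time_s'],o['force'],o['tool_pos'],o['grip_width'])
w=o['tool_pos']-root; print('px,py of tcp rel root',w@px,w@py)
im,d=read_camera('scene'); P=cloud('scene',d); q=P.reshape(-1,3); w=q-o['tool_pos']
cv2.imwrite('pics/c5.png',cv2.resize(im[190:350,350:520,::-1],(680,640),interpolation=2)[:600])
m=(abs(w@py)<.12)&(abs(w@px)<.025)&(w[:,2]<-.075)&(w[:,2]>-.13); print('foot py',np.percentile(w[m]@py,[1,99]), 'yaw fit',np.polyfit(w[m&(w@px>0)]@py,w[m&(w@px>0)]@px,1))
r=q-root; m=(r@px<-.01)&(r@px>-.078)&(abs(r@py)<.012)&(abs(r[:,2])<.03); a=r[m]; print('peg',m.sum(),np.polyfit(a@px,a@py,1),np.percentile(a@py,[2,98]),(a@px).min(),np.percentile(a[:,2],[5,95]))
# hole: pixels seen through neck
hc=o['tool_pos']-[0,0,.0495]+.0075*px; print('hole px',proj('scene',hc),'peg tip px',proj('scene',root-.08*px+[0,0,.008]))
```

```text
13.9 [ 0.26879786 -0.36137391 -1.64719332] [0.39035684 0.39496176 0.22763819] 0.014445358675516601
px,py of tcp rel root -0.10635760456134381 0.000607229526214489
foot py [-0.08310779  0.08488641] yaw fit [0.00227603 0.00688285]
peg 131 [0.00237845 0.00218131] [-0.00410908  0.00723391] -0.07750992192981421 [0.00436273 0.01462274]
hole px [456.63414791 239.52106527] peg tip px [453.11087341 244.40980424]
```

View pics/c5.png

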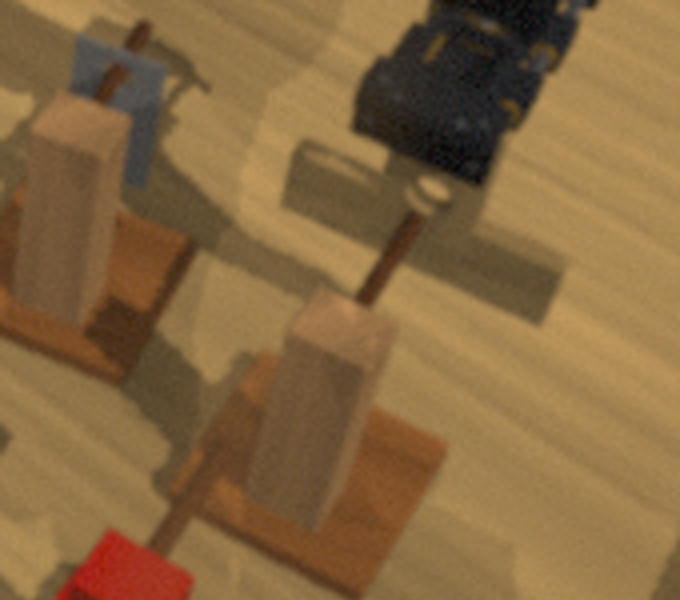

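The picture shows the peg tip at crop pixel (420,215), centred in front of the hole at (430,192). Laterally they agree within 1 mm, so I slide the block on.

>>> {"method": "step_arm", "body": {"deltas": [[-1, 0, 0, 0.006, 0], [-1, 0, 0, 0.014, 0], [-1, 0.0005, 0, 0.022, 0], [-1, 0.001, 0, 0.03, 0], [-1, 0.0015, 0, 0.038, 0], [-1, 0.002, 0, 0.046, 0], [-1, 0.0025, 0, 0.054, 0], [-1, 0.003, 0, 0.061, 0], [-1, 0.003, 0, 0.065, 0], [-1, 0.003, 0, 0.065, 0], [-1, 0.003, 0, 0.065, 0]]}}

```text
time_s: 15.32
tool_pos: [0.4538, 0.4046, 0.2235]
tool_rot: [-146.5, 90.0, -137.5]
force: [-0.2, 0.0, -1.2]
grip_width: 0.0145
```

>>> {"method": "step_arm", "body": {"deltas": [[-1, 0.002, 0, 0, 0], [-1, 0.004, 0, 0, 0], [-1, 0.005, 0, 0, 0], [-1, 0.006, 0, 0, 0], [-1, 0.006, 0, 0, 0], [-1, 0.006, 0, 0, 0]]}}

```text
time_s: 16.08
tool_pos: [0.4541, 0.4045, 0.2175]
tool_rot: [-94.6, 90.0, -85.6]
force: [-0.1, -0.3, -1.0]
grip_width: 0.0145
```

>>> {"method": "step_arm", "body": {"deltas": [[-1, 0.001, 0, 0, 0], [-1, 0.0015, 0, 0, 0], [-1, 0.002, 0, 0, 0], [-1, 0.002, 0, 0, 0], [-1, 0.002, 0, 0, 0]]}}

```text
time_s: 16.7
tool_pos: [0.4542, 0.4046, 0.217]
tool_rot: [-21.2, 89.9, -12.2]
force: [-1.5, -2.9, 8.1]
grip_width: 0.0148
```

>>> {"method": "step_arm", "body": {"deltas": [[-1, -0.0012, 0, 0, 0], [-1, -0.0012, 0, 0, 0], [-0.5, -0.0012, 0, 0, 0], [-0.3, -0.0012, 0, 0, 0], [-0.1, -0.0012, 0, 0, 0], [0, -0.0012, 0, 0, 0], [0, -0.0012, 0, 0, 0], [0, -0.0012, 0, 0, 0]]}}

```text
time_s: 17.7
tool_pos: [0.4541, 0.4045, 0.2167]
tool_rot: [-84.2, 90.0, -75.2]
force: [-0.7, -0.5, 0.6]
grip_width: 0.0432
```

>>> {"method": "step_arm", "body": {"deltas": [[0, -0.005, 0, 0, 0], [0, -0.015, 0, 0, 0], [0, -0.03, 0, 0, 0], [0, -0.06, 0, 0, 0], [0, -0.11, 0, 0, 0], [0, -0.16, 0, 0, 0], [0, -0.16, -0.06, 0, 0], [0, -0.16, -0.12, 0, 0], [0, -0.16, -0.18, 0, 0], [0, -0.16, -0.2, 0, 0], [0, -0.16, -0.2, 0, 0], [0, -0.16, -0.2, 0, 0]]}}

```text
time_s: 19.2
tool_pos: [0.4848, 0.209, 0.3774]
tool_rot: [42.2, 89.9, 51.3]
force: [-0.4, -0.5, 0.1]
grip_width: 0.0438
```

>>> {"method": "step_arm", "body": {"deltas": [[0, 0, 0, 0, 0], [0, 0, 0, 0, 0], [0, 0, 0, 0, 0], [0, 0, 0, 0, 0], [0, 0, 0, 0, 0], [0, 0, 0, 0, 0], [0, 0, 0, 0, 0], [0, 0, 0, 0, 0]]}}

```text
time_s: 20.2
tool_pos: [0.4854, 0.207, 0.3767]
tool_rot: [-102.1, 90.0, -93.2]
force: [-0.4, -0.0, -0.4]
grip_width: 0.0434
```

Run:
```python
from h import *
import time
def meas():
  for n in ['scene','top']:
    im,d=read_camera(n); q=cloud(n,d).reshape(-1,3); r=q-root
    m=(r@px<-.005)&(r@px>-.1)&(abs(r@py)<.05)&(r[:,2]>.03)&(r[:,2]<.09); 
    print(n,'neck',m.sum(),'px',np.percentile(r[m]@px,[2,50,98]).round(4),'py',np.percentile(r[m]@py,[2,98]).round(4),'ztop',(np.percentile(q[m][:,2],98)).round(4))
    m=(r@px<-.005)&(r@px>-.1)&(abs(r@py)<.12)&(r[:,2]<-.01)&(r[:,2]>-.1); a=r[m]; print(' foot',m.sum(),'px',np.percentile(a@px,[2,50,98]).round(4),'py',np.percentile(a@py,[2,98]).round(4))
    if n=='scene': 
      im0=im
      w=q-piv; s=w@u; mm=(s>.045)&(s<.11)&(abs(w@th)<.02)&(q[:,2]>.05)&(q[:,2]<.2); print(' handle slope',np.polyfit(s[mm],w[mm][:,2],1).round(3))
  return im0
im=meas(); cv2.imwrite('pics/c6.png',cv2.resize(im[130:350,180:500,::-1],(800,550),interpolation=2))
o=monitor.get_obs(); print(o['time_s'],o['force'],o['tool_pos'])
```

```text
scene neck 404 px [-0.0444 -0.0324 -0.0285] py [-0.0299  0.0287] ztop 0.2343
 foot 984 px [-0.052  -0.0401 -0.0357] py [-0.0803  0.086 ]
 handle slope [0.056 0.007]
top neck 275 px [-0.0479 -0.0403 -0.0306] py [-0.0331  0.0254] ztop 0.2342
 foot 562 px [-0.0572 -0.0521 -0.0383] py [-0.0841  0.0819]
20.3 [ 0.26323412  0.45401602 -0.35706418] [0.48541209 0.20700224 0.37672943]
```

View pics/c6.png

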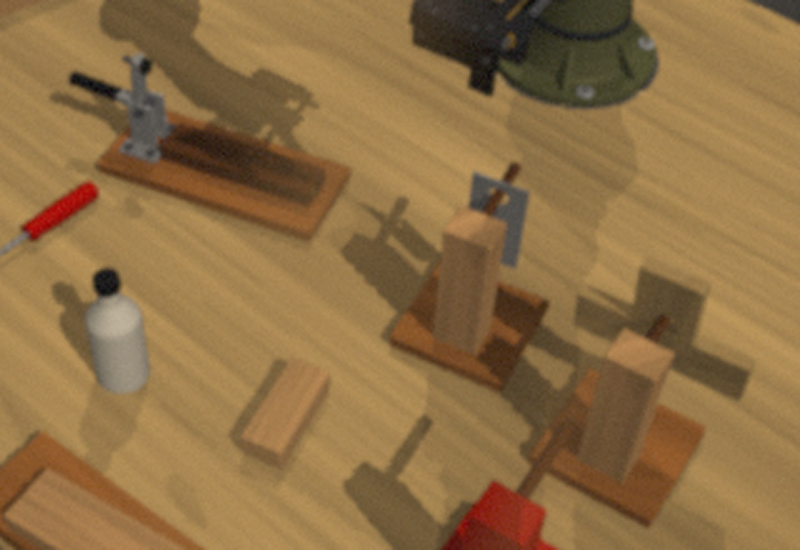

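The block hangs on the peg with the clamp open and the bystanders in place. One more check for stillness, then I hand in.

>>> {"method": "step_arm", "body": {"deltas": [[0, 0, 0, 0, 0], [0, 0, 0, 0, 0], [0, 0, 0, 0, 0], [0, 0, 0, 0, 0], [0, 0, 0, 0, 0], [0, 0, 0, 0, 0], [0, 0, 0, 0, 0], [0, 0, 0, 0, 0]]}}

```text
time_s: 21.3
tool_pos: [0.4854, 0.207, 0.3767]
tool_rot: [-105.3, 90.0, -96.3]
force: [-1.2, 1.5, -0.1]
grip_width: 0.0431
```

Run:
```python
from h import *
L=[]
for n in range(3):
    im,d=read_camera('scene'); r=cloud('scene',d).reshape(-1,3)-root
    m=(r@px<-.005)&(r@px>-.1)&(abs(r@py)<.12)&(r[:,2]<-.01)&(r[:,2]>-.1); a=r[m]; L.append([m.sum(),np.median(a@px),*np.percentile(a@py,[2,98])])
L=np.array(L).round(4); print(L)
if abs(L[:,1]+.0401).max()<.001: print(env.sign_off())
```

```text
[[ 9.77e+02 -4.00e-02 -8.01e-02  8.61e-02]
 [ 9.84e+02 -4.02e-02 -7.98e-02  8.61e-02]
 [ 9.91e+02 -4.02e-02 -8.02e-02  8.63e-02]]
the job is handed in; nothing more can be done
None
```

The block now hangs by its hole on the empty peg and the clamp is open. I handed the job in at about 21.5 s of the 64 s allowed; hand-in gives no verdict.

I pushed the clamp's handle over with closed fingers while the block stood in its slot. Then I pinched the neck top, lifted the block over the used post, slid it onto the peg, released it and backed off.

What the last checks showed:
- **Clamp:** the handle is within about 4° of level, so it is open to about 1.5 rad.
- **Block position:** the hole is about 63 mm out from the post's centre line, 1–3 mm sideways of the measured peg axis, and about 171 mm high.
- **Tilt:** the block leans about 0.09 rad, roughly the slope of the peg.
- **Stillness:** the foot's position stayed within 0.2 mm over about 1 s.
- **Bystanders:** in the last picture the glue bottle, offcut and screwdriver look undisturbed; I did not measure them again.
- **Disagreement:** the two cameras differ by 2–3 mm in y, which is less than the fit needed. No check failed.

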